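# Check the free cell of a sample tray and load the jar

### The arm

A 6-joint arm with a two-finger parallel gripper is mounted at the origin on the work surface. World frame = base frame: x ahead of the robot, y to its left, z up, the work surface at z = 0. Lengths are in mm, angles in rad, forces in N, time in s.
With the tool pointing down it reaches from about 400 to 825 mm from the base axis. Payload 7 kg.
Tool frame: the origin (TCP) lies between the finger pads; the fingertips stand 19 mm ahead of it and the grasp point (between the pads) is the TCP; x points along the fingers, z is the direction in which the jaws open and shut, and the axes are right-handed (so a half turn about x gives the same grasp; the last joint's range is limited). The gripper opens to 85 mm and grips with 20 to 120 N. Pads are 22 mm wide; open, the fingers measure 114 mm over their backs; the gripper's body (76 mm by 85 mm) begins 54 mm behind the grasp point. The pads swing forward as they close: fully open they stand 13 mm farther back than shut.
Start: joints at [-0.942, 0.359, 0.012, 0, -1.224, -0.288], TCP at [225.586, -636.165, 230.102] pointing down, gripper open.
Joint ranges: [-3.07, 3.07], [-1.43, 2.12], [-1.02, 1.25], [-3.03, 1.67], [-3.05, -0], [-3.03, 3.03]. Speed limits (rad/s): [2.39, 2.39, 3.01, 3.14, 3.14, 3.14].

### API

Orientations are given as a rotation vector (axis times angle).
In Python, from workcell import sensors, optics, job gives the robot as it stands. The module is installed in compiled form; this text tells all that it offers.
- The arm moves only by the shell command python3 -m crank 'ROWS' [FORCE]. ROWS is JSON, a list of rows, each an object of numbers: "hand": the opening in per cent of the stroke, from 0 (shut) to 100 (fully open); "tx", "ty", "tz": the shift along the tool's x, y, z in mm; "spin": the turn about the tool's x in degrees. A call has 1 to 8 rows; each row shifts and turns the commanded pose from where the row before left it, along the tool's axes as they then stand; what a row does not reach is not made up. A row lasts 1/8 s, in which the tool goes at most 62.5 mm and 10.7 degrees, less where a joint would pass 70% of its speed; a pose out of reach is approached as far as the arm can. A call with a gripper value outside its range is refused whole. The fingers move at their own pace and stop on an object; FORCE is the grip in N (left out, the last holds). Time passes only in rows, so rows that do not move let the fingers close. It gives the time, the measured TCP pose, the force and the opening at its end, in the units of the state.
- sensors.get_state(): the state, without advancing time (a new reading comes with each control period).
- optics.read_camera(name): name is "scene" or "top" or "wrist"; returns (picture, depth): 384x512x3 uint8, red, green, blue; 384x512 float32, mm along the optical axis (not along the pixel's ray), 0 where there is no reading.
- optics.camera_model(name): a dict with "intrinsics" (3x3 intrinsics, pixels), "R" (3x3) and "t" (3): a world point X has camera coordinates R X + t; the wrist camera has in their place "mount" (4x4, takes a point from camera to tool coordinates, whose origin is the TCP and whose axes are the tool frame's). Camera axes: x right, y down, z forward; pixel columns grow to the right and rows downward; lengths in mm; the calibration is good to about 2 mm. A picture is of the moment at which its call begins: read the wrist's pose just before it. camera_model takes no time and is no camera call.
- job.close_job(): hands the job in, once; it reports no verdict.
Trained networks look in the newest picture that a camera, given by its name, has taken for a name from the list of things; names that differ only in an ending like _2 or _b are one class to them, and where a whole thing is asked for, a point or a joint stands for the part that bears it (a point fixed in the world has none). Each returns a list of dicts, best first, with "conf" (0 to 1); they miss things now and then, are a little off and sometimes report something else, mostly with a low value. They report only what shows in the picture. A call takes as long as a camera call. They do not tell look-alikes from the thing itself.
- optics.look_for(camera, label): "xyz" ([x, y, z] in mm, in the coordinates of the camera as it stood for that picture, good to about 4 mm: the middle of the surface that is visible of it).
- optics.masks_of(camera, label): "region" (384x512 bool, what is visible of it).
- optics.pinpoint(camera, label): "xyz" ([x, y, z] in mm, in the coordinates of the camera as it stood for that picture, good to about 4 mm: a listed point, or the origin of a listed thing).
The state is a dict: "time_s": time; "joints": joint angles; "joint_vel": joint speeds; "effort": joint torques, N m; "eef_pos": TCP position; "ee_rot": TCP orientation; "contact_force": force on the tool from outside, world axes, zero at the start; "torque": the same for the moment, N m; "opening": finger opening in mm.
Only numpy, scipy, OpenCV 4.12 (cv2) and the standard library are available. Lean on these libraries where they do the work, as an engineer would, in place of code of your own. Each camera call takes 0.05 s, during which the arm holds its last target. There are 200 camera calls.

### The job

Load the blue-stoppered sample jar from the bench into the one empty cell of the four-cell tray. First, before moving the jar, make sure that the cell is clear by touching its bare floor with the fingertips of the empty gripper. Then lower the jar in without dropping it and leave it standing upright on the cell floor, with the white-stoppered jar and the steel coupling in the tray left where they are.

Things in the scene. Friction and masses are not known exactly. Their poses are not given: they have to be found in the camera images.
- sample_jar: The jar to load, loose on the bench left of the tray: amber glass, 44 mm across, 28 mm tall, with a fixed upright BLUE cylindrical stopper 24 mm across on top from z = 28 to 58 mm (grip it here); 70 to 140 g. Origin: centre of its underside, z up. An unlisted look-alike with a white stopper stands farther left on the bench: leave it.
- tray: Fixed black tray 148 x 148 x 30 mm, origin at the centre of its underside, z up, x and y along its sides. 2 x 2 cells, 64 x 64 mm inside, centred at x, y = +-34 mm; grey floor at z = 4, wall tops at 30 mm, dividers 4 mm thick. The cell at x +34, y +34 is filled to the top by a fixed yellow block. Of the other three one holds a jar, one a coupling, one is empty; which is which varies.
- tray_jar: A jar of the same shape and size as the sample jar (44 mm across, 58 mm tall) but with a WHITE stopper, standing loose in a cell of the tray. Origin: centre of its underside. Leave it in place.
- coupling: A low steel coupling, a disc 42 mm across and 10 mm thick with a 26 mm boss on top, 16 mm tall in all, lying loose in another cell of the tray and lower than the cell walls. Origin: centre of its underside. Leave it in place.
Mind the look-alikes: they are no part of the job. Several things have the shape of the tray; the one meant has the colours described above.

How it is judged (in metres and radians):
On the way, in this order (a step that is already met when the one before it is completed fails the run):
1. the fingertips of the empty gripper touch the bare floor of the empty cell, the sample jar still where it stood (contact force between the fingers and tray above 0.5 N and z of the grasp point in the frame of tray below 0.034 m and ((x of the grasp point in the frame of tray between 0.006 and 0.062 m and y of the grasp point in the frame of tray between -0.062 and -0.006 m) or (x of the grasp point in the frame of tray between -0.062 and -0.006 m and y of the grasp point in the frame of tray between 0.006 and 0.062 m) or (x of the grasp point in the frame of tray between -0.062 and -0.006 m and y of the grasp point in the frame of tray between -0.062 and -0.006 m)) and horizontal distance between the grasp point and tray_jar above 0.035 m and horizontal distance between the grasp point and coupling above 0.035 m and distance of sample_jar from where it was at the start of the episode below 0.02 m), for 0.02 s.
2. the sample jar is lowered, still held, to within 20 mm of the floor of the empty cell (((x of sample_jar in the frame of tray between 0.018 and 0.05 m and y of sample_jar in the frame of tray between -0.05 and -0.018 m) or (x of sample_jar in the frame of tray between -0.05 and -0.018 m and y of sample_jar in the frame of tray between 0.018 and 0.05 m) or (x of sample_jar in the frame of tray between -0.05 and -0.018 m and y of sample_jar in the frame of tray between -0.05 and -0.018 m)) and z of sample_jar in the frame of tray below 0.024 m and contact force between the fingers and sample_jar above 0.3 N), for 0.02 s.
At the end, for the whole second after the job is handed in: The sample jar stands released, at rest, on the floor of the tray's empty cell (underside within 4 mm of it, anywhere between the walls), upright within 7 degrees; the white-stoppered tray jar and the coupling are within 20 mm of their starts and upright within 11 degrees (((x of sample_jar in the frame of tray between 0.018 and 0.05 m and y of sample_jar in the frame of tray between -0.05 and -0.018 m) or (x of sample_jar in the frame of tray between -0.05 and -0.018 m and y of sample_jar in the frame of tray between 0.018 and 0.05 m) or (x of sample_jar in the frame of tray between -0.05 and -0.018 m and y of sample_jar in the frame of tray between -0.05 and -0.018 m)) and z of sample_jar in the frame of tray between 0.001 and 0.008 m and angle between sample_jar's own z axis and vertical below 0.12 rad and linear speed of sample_jar below 0.02 m/s and contact force between the fingers and sample_jar below 0.05 N and distance of each of tray_jar, coupling from where it was at the start of the episode below 0.02 m and angle between each of tray_jar, coupling's own z axis and vertical below 0.2 rad); the robot touches nothing.
It fails at once if the white-stoppered jar or the coupling in the tray is shifted by more than 20 mm or tipped over (distance of any of tray_jar, coupling from where it was at the start of the episode above 0.02 m or angle between any of tray_jar, coupling's own z axis and vertical above 0.5 rad).
It also fails if it takes over 51 s, if anything falls off the work surface, if the arm or the gripper's body presses on something with over 40 N, if the wrist force passes 120 N, or if a joint passes its speed limit or range.

## Working session

There is one attempt and no reset: what is moved stays moved. The work goes in short steps, Python scripts to look and compute and a shell command to move; the robot and the scene stay as the last step left them, time stands still between calls to the robot, and variables do not carry over. Pictures are saved under pics/ and viewed, about 8 in all and at most 12, crops included, and the job is handed in when it is done.

```bash
mkdir -p pics
cat > h.py <<'E'
import numpy as np, cv2
from scipy.spatial.transform import Rotation as Rn
from workcell import sensors, optics, job
def save(n,im): cv2.imwrite('pics/'+n+'.png',im[:,:,::-1])
def cloud(cam,d,st=None):
    m=optics.camera_model(cam);K=np.array(m['intrinsics'])
    v,u=np.mgrid[:384,:512]
    P=np.stack([(u-K[0,2])/K[0,0]*d,(v-K[1,2])/K[1,1]*d,d],-1)
    return world(cam,P,st)
def world(cam,P,st=None):
    m=optics.camera_model(cam);P=np.asarray(P,float)
    if 'mount' in m:
        M=np.array(m['mount']);P=P@M[:3,:3].T+M[:3,3]
        return P@Rn.from_rotvec(st['ee_rot']).as_matrix().T+np.array(st['eef_pos'])
    return (P-np.array(m['t']))@np.array(m['R'])
E
python3 - <<'E'
from h import *
s=sensors.get_state();print(s['eef_pos'],s['ee_rot'],s['opening'],s['time_s'],Rn.from_rotvec(s['ee_rot']).as_matrix().round(3))
ims=[]
for c in ['top','scene']:
    p,d=optics.read_camera(c);ims.append(p);np.save(c+'.npy',d)
    print(c,optics.camera_model(c))
    for l in ['tray','sample_jar','tray_jar','coupling']:
        for r in optics.pinpoint(c,l): print(l,round(r['conf'],2),world(c,r['xyz']).round(0))
    save(c,p)
E
```

```text
[ 225.39329552 -635.71927067  229.16255969] [-1.45403689  1.02745926  1.45670871] 85.43885671083876 0.0 [[-0.001 -0.943 -0.334]
 [ 0.002 -0.334  0.943]
 [-1.     0.     0.002]]
top {'intrinsics': array([[355.45947323,   0.        , 251.56391801],
       [  0.        , 355.45947323, 188.64215808],
       [  0.        ,   0.        ,   1.        ]]), 'R': array([[ 2.77349384e-02, -9.99614956e-01,  8.44689650e-04],
       [-9.93359459e-01, -2.76557460e-02, -1.11678758e-01],
       [ 1.11659117e-01,  2.25832302e-03, -9.93744002e-01]]), 't': array([-113.67848488,  476.09057891,  898.45719629])}
tray 0.96 [ 556. -190.   -1.]
tray 0.81 [478.  50.  -1.]
tray 0.77 [ 283. -473.   -3.]
tray 0.64 [ 323. -189.   -2.]
sample_jar 0.79 [537. 212.   1.]
tray_jar 0.74 [ 506. -172.    7.]
coupling 0.61 [ 534. -239.    1.]
scene {'intrinsics': array([[468.79643243,   0.        , 256.83311555],
       [  0.        , 468.79643243, 196.47965453],
       [  0.        ,   0.        ,   1.        ]]), 'R': array([[ 0.78644856,  0.61755234,  0.01130321],
       [ 0.33816725, -0.41519571, -0.84454451],
       [-0.5168574 ,  0.6680132 , -0.53536605]]), 't': array([-286.82525848, -164.01727601, 1490.19146708])}
tray 0.9 [479.  49.  -1.]
tray 0.79 [ 280. -473.    2.]
tray 0.7 [ 317. -189.    2.]
tray 0.69 [ 547. -194.   -4.]
sample_jar 0.5 [532. 211.   4.]
tray_jar 0.86 [ 510. -173.   10.]
coupling 0.61 [ 530. -235.    6.]
```

View pics/top.png

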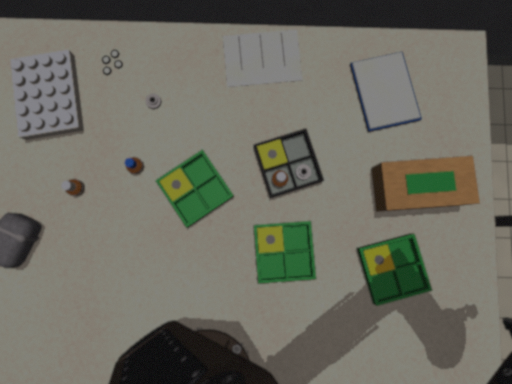

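View pics/scene.png

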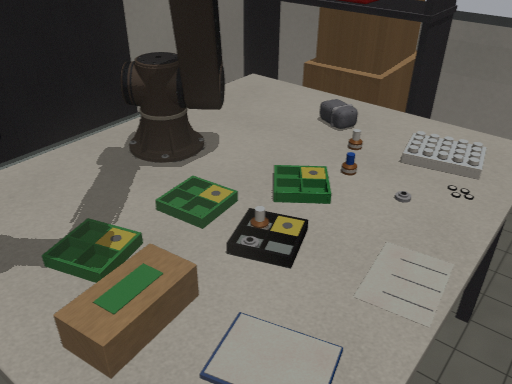

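Top view: the black tray is at (288,163), with yellow at upper left, tray jar at (280,178) and coupling at (304,172). The empty cell is at (298,147). The blue-stoppered jar is at (134,164). Next I'll measure them.

Run:
```python
from h import *
d=np.load('top.npy');p=cv2.imread('pics/top.png');W=cloud('top',d)
def at(x,y,z):
    m=optics.camera_model('top');K=np.array(m['intrinsics']);c=np.array(m['R'])@[x,y,z]+m['t'];c=K@c;return c[:2]/c[2]
z=W[...,2];r=np.hypot(W[...,0]-552,W[...,1]+192)
rim=(r<115)&(z>22)&(z<38)
q=W[rim];print(len(q),q[:,2].mean())
rect=cv2.minAreaRect(q[:,:2].astype(np.float32));print('rim rect',rect)
# black-mask silhouettes
hsv=cv2.cvtColor(p,cv2.COLOR_BGR2HSV)
yel=(r<115)&(hsv[...,0]>18)&(hsv[...,0]<35)&(hsv[...,1]>120)
print('yellow',W[yel].mean(0),cv2.minAreaRect(W[yel][:,:2].astype(np.float32)))
b=(np.hypot(W[...,0]-535,W[...,1]-212)<60)
blue=b&(hsv[...,0]>100)&(hsv[...,0]<130)&(hsv[...,1]>120)
print('blue',blue.sum(),W[blue].round(0)[::3].tolist())
t=W[b&(z>50)];print('top>50',len(t),t.mean(0), t[:,:2].min(0),t[:,:2].max(0))
t=W[b&(z>20)&(z<40)];print('jar sh',len(t),t.mean(0), t[:,:2].min(0),t[:,:2].max(0))
for n,c in (('tj',(508,-172)),('cp',(532,-236))):
    k=np.hypot(W[...,0]-c[0],W[...,1]-c[1])<28
    for a,e in ((50,70),(8,22)):
        t=W[k&(z>a)&(z<e)]
        if len(t):print(n,a,len(t),t.mean(0))
print('table z',np.median(z[(r>120)&(r<150)]))
```

```text
1602 29.304154915658316
rim rect ((552.2935791015625, -194.02593994140625), (148.60226440429688, 148.5100860595703), 19.330406188964844)
yellow [ 572.21517849 -150.7137504    29.54732325] ((572.4908447265625, -151.11886596679688), (68.9093246459961, 67.97209930419922), 18.801603317260742)
blue 61 [[542.0, 217.0, 58.0], [543.0, 210.0, 59.0], [540.0, 217.0, 59.0], [540.0, 210.0, 57.0], [537.0, 220.0, 58.0], [537.0, 212.0, 58.0], [537.0, 204.0, 60.0], [535.0, 217.0, 59.0], [535.0, 209.0, 58.0], [536.0, 203.0, 55.0], [532.0, 217.0, 58.0], [532.0, 209.0, 58.0], [533.0, 202.0, 57.0], [530.0, 217.0, 58.0], [530.0, 209.0, 58.0], [530.0, 202.0, 55.0], [527.0, 214.0, 59.0], [527.0, 207.0, 57.0], [530.0, 203.0, 45.0], [525.0, 209.0, 56.0], [527.0, 205.0, 46.0]]
top>50 73 [534.65128454 211.87341628  57.49389639] [524.40379561 201.11644081] [545.50313313 225.10410733]
jar sh 129 [531.756781   207.38189598  25.40840773] [514.50996801 192.06072615] [555.02702744 235.198601  ]
tj 50 75 [ 508.67051476 -173.04675194   60.82481573]
tj 8 13 [ 500.46776642 -162.37981743   17.55135142]
cp 8 189 [ 529.78642208 -235.16396294   15.73253419]
table z -0.35265646916288773
```

```bash
python3 -m crank '[{"hand":0,"ty":-30,"tz":17},{"hand":0,"ty":-30,"tz":17},{"hand":0,"ty":-30,"tz":17},{"hand":0,"ty":-30,"tz":17},{"hand":0,"ty":-30,"tz":17},{"hand":0,"ty":-30,"tz":17},{"hand":0,"ty":-30,"tz":17},{"hand":0,"ty":-30,"tz":17}]' 30 && python3 -m crank '[{"hand":0,"ty":-30,"tz":17},{"hand":0,"ty":-30,"tz":17},{"hand":0,"ty":-30,"tz":17},{"hand":0,"ty":-30,"tz":17},{"hand":0,"ty":-30,"tz":17},{"hand":0,"ty":-30,"tz":17},{"hand":0,"ty":-30,"tz":17},{"hand":0}]'
python3 - <<'E'
from h import *
s=sensors.get_state();print(s['eef_pos'],s['opening'],s['contact_force'],s['time_s'])
p,d=optics.read_camera('wrist');save('w1',p);W=cloud('wrist',d,s)
z=W[...,2];r=np.hypot(W[...,0]-552,W[...,1]+194)
q=W[(r<115)&(z>24)&(z<36)];print(len(q),q[:,2].mean(),cv2.minAreaRect(q[:,:2].astype(np.float32)))
k=np.hypot(W[...,0]-595.6,W[...,1]+214.9)<26
print('cell floor',np.percentile(z[k],[1,10,50,90,99]),W[k].mean(0))
E
```

```text
[ 225.57605616 -636.14842136  230.09972061] 85.6329357662493 [-0.55312483 -0.40543748 -0.3451917 ] 0.5
0 nan ((0.0, 0.0), (0.0, 0.0), 0.0)schema error: expected keys hand, tx, ty, tz, spin
<stdin>:5: RuntimeWarning: Mean of empty slice.
  ret = ret.dtype.type(ret / rcount)
Traceback (most recent call last):
IndexError: index -1 is out of bounds for axis 0 with size 0
```

View pics/w1.png

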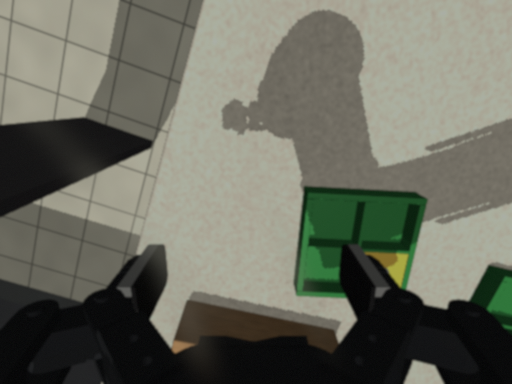

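The picture shows only a green tray at (360,240), because the arm hasn't moved. The call was refused: every row needs all five keys.

```bash
python3 -m crank '[{"hand":0,"tx":0,"ty":-30,"tz":17,"spin":0},{"hand":0,"tx":0,"ty":-30,"tz":17,"spin":0},{"hand":0,"tx":0,"ty":-30,"tz":17,"spin":0},{"hand":0,"tx":0,"ty":-30,"tz":17,"spin":0},{"hand":0,"tx":0,"ty":-30,"tz":17,"spin":0},{"hand":0,"tx":0,"ty":-30,"tz":17,"spin":0},{"hand":0,"tx":0,"ty":-30,"tz":17,"spin":0},{"hand":0,"tx":0,"ty":-30,"tz":17,"spin":0}]' 30 && python3 -m crank '[{"hand":0,"tx":0,"ty":-30,"tz":17,"spin":0},{"hand":0,"tx":0,"ty":-30,"tz":17,"spin":0},{"hand":0,"tx":0,"ty":-30,"tz":17,"spin":0},{"hand":0,"tx":0,"ty":-30,"tz":17,"spin":0},{"hand":0,"tx":0,"ty":-30,"tz":17,"spin":0},{"hand":0,"tx":0,"ty":-30,"tz":17,"spin":0},{"hand":0,"tx":0,"ty":-30,"tz":17,"spin":0},{"hand":0,"tx":0,"ty":0,"tz":0,"spin":0}]'
python3 - <<'E'
from h import *
s=sensors.get_state();print(s['eef_pos'],s['opening'],s['contact_force'],s['time_s'])
p,d=optics.read_camera('wrist');save('w2',p);W=cloud('wrist',d,s)
z=W[...,2];r=np.hypot(W[...,0]-552,W[...,1]+194)
q=W[(r<115)&(z>24)&(z<36)];print(len(q),q[:,2].mean(),cv2.minAreaRect(q[:,:2].astype(np.float32)))
k=np.hypot(W[...,0]-595.6,W[...,1]+214.9)<26
if k.any(): print('cell floor',k.sum(),np.percentile(z[k],[1,10,50,90,99]),W[k].mean(0))
E
```

```text
time_s: 1.55
eef_pos: [407.0, -426.9, 230.3]
ee_rot: [-1.456, 1.028, 1.455]
contact_force: [0.9, -0.4, 0.3]
opening: 0.4
time_s: 2.55
eef_pos: [565.7, -243.8, 229.9]
ee_rot: [-1.457, 1.027, 1.457]
contact_force: [0.4, -0.2, -0.3]
opening: 0.1
[ 565.71696507 -243.84779476  229.86610425] 0.06110693320793403 [ 0.39004784 -0.17761132 -0.31530996] 2.55
7402 29.75640312624308 ((551.6966552734375, -194.73480224609375), (148.1173095703125, 148.02561950683594), 19.337013244628906)
cell floor 1191 [2.41564018 3.09762826 4.06344365 4.96938735 5.79745851] [ 595.31351015 -215.07072503    4.05851023]
```

View pics/w2.png

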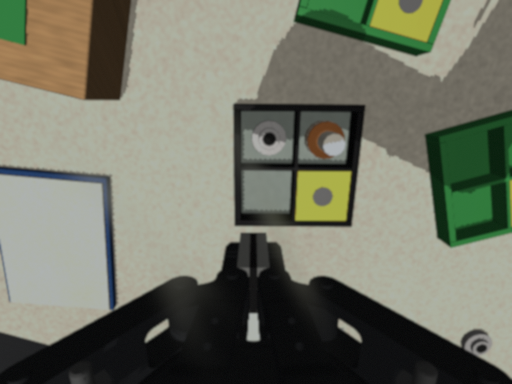

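The wrist view shows the empty cell at (265,190) with a bare floor (depth z ≈ 4). The coupling is at (268,138) and the jar at (326,140). Moving over the cell and down.

```bash
python3 -m crank '[{"hand":0,"tx":0,"ty":-19,"tz":8.5,"spin":0},{"hand":0,"tx":0,"ty":-18.5,"tz":8.7,"spin":0},{"hand":0,"tx":30,"ty":0,"tz":0,"spin":0},{"hand":0,"tx":40,"ty":0,"tz":0,"spin":0},{"hand":0,"tx":40,"ty":0,"tz":0,"spin":0},{"hand":0,"tx":40,"ty":0,"tz":0,"spin":0},{"hand":0,"tx":25,"ty":0,"tz":0,"spin":0},{"hand":0,"tx":0,"ty":0,"tz":0,"spin":0}]' && python3 -m crank '[{"hand":0,"tx":15,"ty":0,"tz":0,"spin":0},{"hand":0,"tx":10,"ty":0,"tz":0,"spin":0},{"hand":0,"tx":3,"ty":0,"tz":0,"spin":0},{"hand":0,"tx":2,"ty":0,"tz":0,"spin":0},{"hand":0,"tx":0,"ty":0,"tz":0,"spin":0}]'
```

```text
time_s: 3.6
eef_pos: [593.0, -216.3, 52.9]
ee_rot: [-1.453, 1.031, 1.459]
contact_force: [0.3, -0.9, 0.7]
opening: -0.1
time_s: 4.22
eef_pos: [594.2, -216.7, 25.4]
ee_rot: [-1.456, 1.028, 1.455]
contact_force: [-0.3, 0.5, 0.5]
opening: 0.3
```

```bash
python3 -m crank '[{"hand":0,"tx":1,"ty":0,"tz":0,"spin":0},{"hand":0,"tx":1,"ty":0,"tz":0,"spin":0},{"hand":0,"tx":0,"ty":0,"tz":0,"spin":0}]'; python3 -m crank '[{"hand":0,"tx":1,"ty":0,"tz":0,"spin":0},{"hand":0,"tx":0,"ty":0,"tz":0,"spin":0}]'
```

```text
time_s: 4.6
eef_pos: [594.0, -216.7, 23.1]
ee_rot: [-1.456, 1.028, 1.456]
contact_force: [0.9, -0.7, -0.1]
opening: 0.3
time_s: 4.85
eef_pos: [594.0, -216.7, 22.0]
ee_rot: [-1.456, 1.028, 1.456]
contact_force: [0.3, -0.7, 0.3]
opening: -0.0
```

```bash
python3 -m crank '[{"hand":0,"tx":1,"ty":0,"tz":0,"spin":0},{"hand":0,"tx":0,"ty":0,"tz":0,"spin":0}]'; python3 -m crank '[{"hand":0,"tx":1,"ty":0,"tz":0,"spin":0},{"hand":0,"tx":0,"ty":0,"tz":0,"spin":0}]'
```

```text
time_s: 5.1
eef_pos: [594.0, -216.7, 21.0]
ee_rot: [-1.456, 1.028, 1.456]
contact_force: [-0.4, 1.2, 0.3]
opening: 0.1
time_s: 5.35
eef_pos: [594.0, -216.7, 20.0]
ee_rot: [-1.455, 1.028, 1.456]
contact_force: [0.0, -0.2, 0.1]
opening: -0.3
```

```bash
python3 -m crank '[{"hand":0,"tx":1,"ty":0,"tz":0,"spin":0},{"hand":0,"tx":0,"ty":0,"tz":0,"spin":0}]'; python3 -m crank '[{"hand":0,"tx":1,"ty":0,"tz":0,"spin":0},{"hand":0,"tx":0,"ty":0,"tz":0,"spin":0}]'
```

```text
time_s: 5.6
eef_pos: [594.0, -216.7, 19.0]
ee_rot: [-1.456, 1.028, 1.456]
contact_force: [-0.3, -0.1, 0.2]
opening: 0.1
time_s: 5.85
eef_pos: [594.0, -216.7, 18.0]
ee_rot: [-1.456, 1.028, 1.456]
contact_force: [0.5, 0.6, -0.1]
opening: 0.1
```

```bash
for i in 1 ; do python3 -m crank '[{"hand":0,"tx":1,"ty":0,"tz":0,"spin":0},{"hand":0,"tx":0,"ty":0,"tz":0,"spin":0}]'; done;  python3 -m crank '[{"hand":0,"tx":1,"ty":0,"tz":0,"spin":0},{"hand":0,"tx":0,"ty":0,"tz":0,"spin":0}]'
python3 - <<'E'
from h import *
s=sensors.get_state()
p,d=optics.read_camera('wrist');W=cloud('wrist',d,s)
save('w3',p)
print(W[215:300:8,255].round(0).tolist())
p,d=optics.read_camera('scene');save('s2',cv2.resize(p[180:290,200:350],None,fx=5,fy=5))
E
```

```text
time_s: 6.1
eef_pos: [594.0, -216.7, 17.0]
ee_rot: [-1.456, 1.028, 1.456]
contact_force: [-0.2, -0.6, 0.7]
opening: -0.1
time_s: 6.35
eef_pos: [594.0, -216.6, 16.0]
ee_rot: [-1.456, 1.028, 1.456]
contact_force: [0.1, -0.4, 0.4]
opening: -0.3
[[581.0, -219.0, 4.0], [586.0, -218.0, 4.0], [591.0, -216.0, 3.0], [584.0, -219.0, 29.0], [584.0, -219.0, 37.0], [584.0, -219.0, 45.0], [585.0, -218.0, 50.0], [585.0, -218.0, 55.0], [589.0, -217.0, 54.0], [592.0, -216.0, 56.0], [597.0, -214.0, 54.0]]
```

View pics/s2.png

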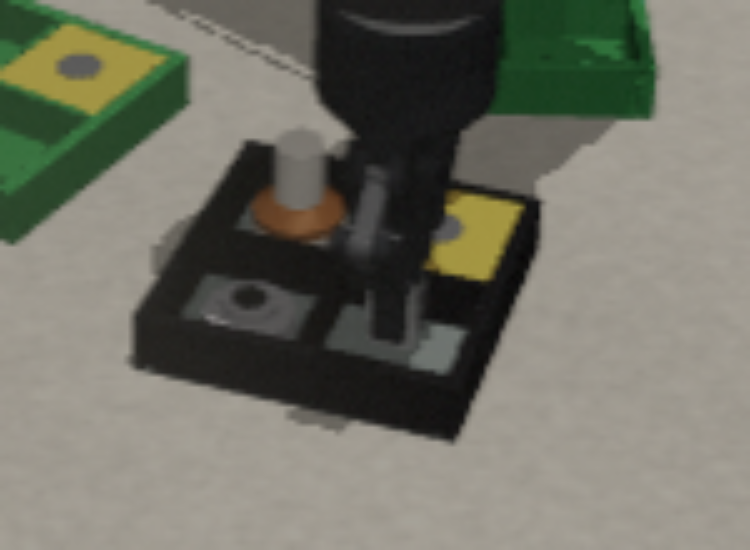

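The scene view shows the shut fingers inside the empty cell at (390,330), nearly at the floor, with the neighbours untouched. I'll continue in small steps, since no force shows yet.

```bash
python3 -m crank '[{"hand":0,"tx":1,"ty":0,"tz":0,"spin":0},{"hand":0,"tx":0,"ty":0,"tz":0,"spin":0}]'; python3 -m crank '[{"hand":0,"tx":1,"ty":0,"tz":0,"spin":0},{"hand":0,"tx":0,"ty":0,"tz":0,"spin":0}]'
```

```text
time_s: 6.7
eef_pos: [594.0, -216.7, 15.0]
ee_rot: [-1.456, 1.028, 1.456]
contact_force: [0.1, 0.2, -0.0]
opening: -0.2
time_s: 6.95
eef_pos: [594.0, -216.7, 14.0]
ee_rot: [-1.456, 1.028, 1.456]
contact_force: [0.3, 0.4, -0.2]
opening: -0.1
```

Run:
```python
from h import *
s=sensors.get_state();print(s['eef_pos'],s['contact_force'],s['torque'],np.round(s['effort'],1))
p,d=optics.read_camera('wrist');W=cloud('wrist',d,s);save('w4',cv2.resize(p[170:290,180:330],None,fx=5,fy=5))
print(W[222:262:2,255].round(0).tolist())
print(W[236,235:275:3].round(0).tolist())
p,d=optics.read_camera('scene');W=cloud('scene',d)
k=np.hypot(W[...,0]-594,W[...,1]+217)<20
for u in (276,278,280): print(u,[ (v,*W[v,u].round(0)) for v in range(232,256,2)])
```

```text
[ 594.00555381 -216.68831199   14.02454249] [ 0.27924298  0.37137092 -0.2401247 ] [-0.01123579 -0.00695123  0.00839962] [  0.  -60.5  21.3   5.    0.   -0. ]
[[585.0, -218.0, 4.0], [586.0, -218.0, 3.0], [587.0, -217.0, 4.0], [588.0, -217.0, 4.0], [589.0, -217.0, 4.0], [590.0, -216.0, 4.0], [584.0, -219.0, 21.0], [584.0, -219.0, 23.0], [584.0, -219.0, 26.0], [584.0, -219.0, 28.0], [584.0, -219.0, 29.0], [584.0, -219.0, 32.0], [584.0, -219.0, 34.0], [584.0, -219.0, 36.0], [584.0, -219.0, 38.0], [584.0, -219.0, 40.0], [584.0, -219.0, 42.0], [584.0, -219.0, 43.0], [584.0, -219.0, 44.0], [584.0, -219.0, 46.0]]
[[597.0, -226.0, 3.0], [596.0, -224.0, 5.0], [586.0, -225.0, 24.0], [586.0, -224.0, 24.0], [586.0, -222.0, 23.0], [585.0, -221.0, 23.0], [584.0, -220.0, 24.0], [584.0, -218.0, 23.0], [584.0, -217.0, 23.0], [583.0, -215.0, 23.0], [524.0, -241.0, 158.0], [590.0, -208.0, 4.0], [589.0, -207.0, 5.0], [589.0, -205.0, 3.0]]
276 [(232, np.float64(623.0), np.float64(-269.0), np.float64(104.0)), (234, np.float64(622.0), np.float64(-267.0), np.float64(97.0)), (236, np.float64(616.0), np.float6
[... 1448 characters left out ...]
34, np.float64(616.0), np.float64(-244.0), np.float64(81.0)), (236, np.float64(614.0), np.float64(-242.0), np.float64(74.0)), (238, np.float64(615.0), np.float64(-242.0), np.float64(69.0)), (240, np.float64(616.0), np.float64(-243.0), np.float64(65.0)), (242, np.float64(604.0), np.float64(-225.0), np.float64(43.0)), (244, np.float64(602.0), np.float64(-222.0), np.float64(35.0)), (246, np.float64(604.0), np.float64(-224.0), np.float64(31.0)), (248, np.float64(601.0), np.float64(-220.0), np.float64(22.0)), (250, np.float64(602.0), np.float64(-220.0), np.float64(17.0)), (252, np.float64(598.0), np.float64(-215.0), np.float64(6.0)), (254, np.float64(618.0), np.float64(-244.0), np.float64(29.0))]
```

View pics/w4.png

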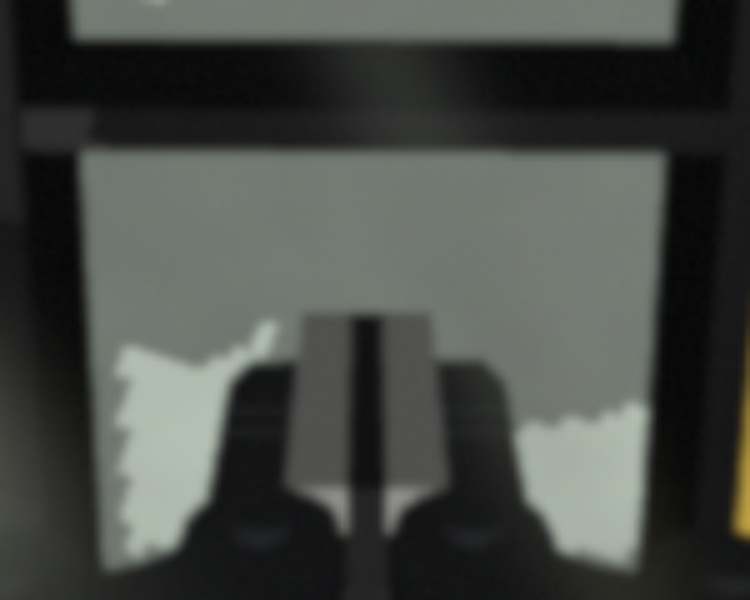

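The wrist close-up shows the pad tips at (365,315) still above the floor. Depth from two cameras puts the tips at z ≈ 17–20, so they sit about 5 mm above the reported TCP, not 19 mm ahead of it. I'll trust the measurement and go lower, watching the force.

```bash
python3 -m crank '[{"hand":0,"tx":2,"ty":0,"tz":0,"spin":0},{"hand":0,"tx":2,"ty":0,"tz":0,"spin":0},{"hand":0,"tx":0,"ty":0,"tz":0,"spin":0}]'; python3 -m crank '[{"hand":0,"tx":2,"ty":0,"tz":0,"spin":0},{"hand":0,"tx":2,"ty":0,"tz":0,"spin":0},{"hand":0,"tx":0,"ty":0,"tz":0,"spin":0}]'
python3 - <<'E'
from h import *
s=sensors.get_state();print(s['eef_pos'])
p,d=optics.read_camera('wrist');W=cloud('wrist',d,s)
print(W[222:262:2,255].round(0).tolist())
E
```

```text
time_s: 7.42
eef_pos: [593.9, -216.7, 9.8]
ee_rot: [-1.455, 1.029, 1.456]
contact_force: [0.1, 0.3, 0.7]
opening: 0.1
time_s: 7.8
eef_pos: [593.9, -216.7, 5.8]
ee_rot: [-1.455, 1.029, 1.456]
contact_force: [-0.3, 0.6, 0.1]
opening: -0.0
[ 593.90533422 -216.66451642    5.84712777]
[[581.0, -219.0, 4.0], [582.0, -219.0, 4.0], [584.0, -219.0, 4.0], [584.0, -218.0, 4.0], [586.0, -218.0, 4.0], [587.0, -217.0, 4.0], [584.0, -218.0, 13.0], [584.0, -219.0, 15.0], [584.0, -218.0, 16.0], [584.0, -218.0, 19.0], [584.0, -219.0, 23.0], [584.0, -219.0, 24.0], [584.0, -219.0, 26.0], [584.0, -219.0, 28.0], [584.0, -219.0, 30.0], [584.0, -218.0, 31.0], [584.0, -219.0, 33.0], [584.0, -219.0, 35.0], [584.0, -219.0, 36.0], [584.0, -218.0, 38.0]]
```

```bash
python3 -m crank '[{"hand":0,"tx":2,"ty":0,"tz":0,"spin":0},{"hand":0,"tx":1,"ty":0,"tz":0,"spin":0},{"hand":0,"tx":0,"ty":0,"tz":0,"spin":0}]'; python3 -m crank '[{"hand":0,"tx":1,"ty":0,"tz":0,"spin":0},{"hand":0,"tx":0,"ty":0,"tz":0,"spin":0}]';  python3 -m crank '[{"hand":0,"tx":1,"ty":0,"tz":0,"spin":0},{"hand":0,"tx":0,"ty":0,"tz":0,"spin":0}]'
```

```text
time_s: 8.22
eef_pos: [594.1, -216.7, 3.1]
ee_rot: [-1.456, 1.028, 1.456]
contact_force: [0.6, 0.4, -0.3]
opening: -0.1
time_s: 8.48
eef_pos: [594.1, -216.7, 2.9]
ee_rot: [-1.456, 1.028, 1.456]
contact_force: [-2.1, 1.3, 6.9]
opening: -0.2
time_s: 8.72
eef_pos: [594.2, -216.7, 2.9]
ee_rot: [-1.457, 1.028, 1.455]
contact_force: [-5.7, 2.2, 15.2]
opening: -0.1
```

Floor contact confirmed: 15 N upward at reported z 2.9. That puts the shut fingertips about 1 mm below the reported TCP. Lift and travel toward the jar.

```bash
python3 -m crank '[{"hand":0,"tx":-10,"ty":0,"tz":0,"spin":0},{"hand":0,"tx":-30,"ty":0,"tz":0,"spin":0},{"hand":0,"tx":-40,"ty":0,"tz":0,"spin":0},{"hand":0,"tx":-40,"ty":0,"tz":0,"spin":0},{"hand":0,"tx":-30,"ty":0,"tz":0,"spin":0},{"hand":60,"tx":0,"ty":-12,"tz":35,"spin":0},{"hand":60,"tx":0,"ty":-12,"tz":35,"spin":0},{"hand":60,"tx":0,"ty":-12,"tz":35,"spin":0}]' && python3 -m crank '[{"hand":60,"tx":0,"ty":-12,"tz":36,"spin":0},{"hand":60,"tx":0,"ty":-12,"tz":36,"spin":0},{"hand":60,"tx":0,"ty":-12,"tz":36,"spin":0},{"hand":60,"tx":0,"ty":-12,"tz":36,"spin":0},{"hand":60,"tx":0,"ty":-12,"tz":36,"spin":0},{"hand":60,"tx":0,"ty":-13,"tz":36,"spin":0},{"hand":60,"tx":0,"ty":-13,"tz":36,"spin":0},{"hand":60,"tx":0,"ty":-12,"tz":36,"spin":0}]' && python3 -m crank '[{"hand":60,"tx":0,"ty":-12,"tz":30,"spin":0},{"hand":60,"tx":0,"ty":0,"tz":0,"spin":0},{"hand":60,"tx":0,"ty":0,"tz":0,"spin":0}]'
cat > jar.py <<'E'
from h import *
import sys
s=sensors.get_state();print(s['eef_pos'],s['opening'])
p,d=optics.read_camera('wrist');W=cloud('wrist',d,s);save(sys.argv[1],p)
hsv=cv2.cvtColor(p,cv2.COLOR_RGB2HSV)
b=(hsv[...,0]>100)&(hsv[...,0]<130)&(hsv[...,1]>120)&(np.hypot(W[...,0]-535,W[...,1]-212)<40)
z=W[...,2];t=b&(z>54)
print(b.sum(),t.sum())
if t.any():
    c,r=cv2.minEnclosingCircle(W[t][:,:2].astype(np.float32));print('top',c,r,W[t].mean(0))
    R=Rn.from_rotvec(s['ee_rot']).as_matrix()
    print('to go tool ty,tz',(R.T@(np.array([W[t][:,0].mean(),W[t][:,1].mean(),0])-s['eef_pos']))[1:].round(1))
E
python3 jar.py w5
```

```text
time_s: 9.72
eef_pos: [592.8, -104.7, 151.5]
ee_rot: [-1.456, 1.028, 1.455]
contact_force: [0.4, -0.1, -0.1]
opening: 50.9
time_s: 10.72
eef_pos: [588.9, 199.8, 151.4]
ee_rot: [-1.456, 1.028, 1.456]
contact_force: [-0.6, -0.4, -0.3]
opening: 51.0
time_s: 11.1
eef_pos: [590.1, 230.5, 151.0]
ee_rot: [-1.456, 1.029, 1.456]
contact_force: [-0.1, -0.2, 1.0]
opening: 51.4
[590.06643691 230.54575958 151.04201024] 51.412242075887804
633 633
top (531.8636474609375, 212.1186065673828) 13.398214340209961 [533.98982935 213.16469344  59.47570248]
to go tool ty,tz [58.6  2.4]
```

View pics/w5.png

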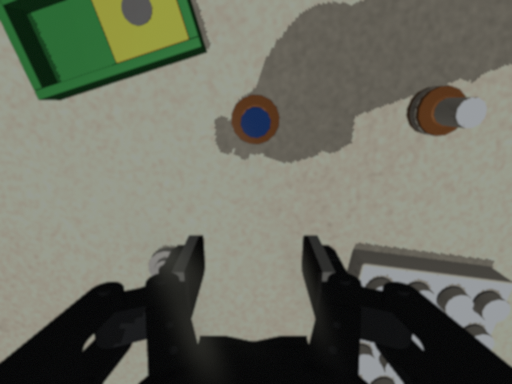

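The wrist view shows the blue stopper at (255,121), centred between the fingers, with the white look-alike clear at right (440,110). Aligning, descending and gripping.

```bash
python3 -m crank '[{"hand":60,"tx":0,"ty":28,"tz":1,"spin":0},{"hand":60,"tx":0,"ty":30,"tz":1,"spin":0},{"hand":60,"tx":20,"ty":0,"tz":0,"spin":0},{"hand":60,"tx":30,"ty":0,"tz":0,"spin":0},{"hand":60,"tx":25,"ty":0,"tz":0,"spin":0},{"hand":60,"tx":0,"ty":0,"tz":0,"spin":0}]' && python3 jar.py w6
```

```text
time_s: 11.9
eef_pos: [533.9, 211.5, 74.7]
ee_rot: [-1.455, 1.033, 1.456]
contact_force: [0.3, 0.5, -0.3]
opening: 51.1
[533.92550832 211.49517863  74.68765298] 51.11749886594283
1119 978
top (534.3648681640625, 212.38995361328125) 11.703547477722168 [533.89693817 211.97238258  57.90272795]
to go tool ty,tz [-0.4  0.5]
```

```bash
python3 -m crank '[{"hand":60,"tx":20,"ty":0,"tz":0,"spin":0},{"hand":60,"tx":16,"ty":0,"tz":0,"spin":0},{"hand":60,"tx":7,"ty":0,"tz":0,"spin":0},{"hand":60,"tx":0,"ty":0,"tz":0,"spin":0},{"hand":40,"tx":0,"ty":0,"tz":0,"spin":0},{"hand":0,"tx":0,"ty":0,"tz":0,"spin":0},{"hand":0,"tx":0,"ty":0,"tz":0,"spin":0},{"hand":0,"tx":0,"ty":0,"tz":0,"spin":0}]' 40 && python3 -m crank '[{"hand":0,"tx":-2,"ty":0,"tz":0,"spin":0},{"hand":0,"tx":-8,"ty":0,"tz":0,"spin":0},{"hand":0,"tx":-20,"ty":0,"tz":0,"spin":0},{"hand":0,"tx":-20,"ty":0,"tz":0,"spin":0},{"hand":0,"tx":0,"ty":0,"tz":0,"spin":0}]'
python3 - <<'E'
from h import *
s=sensors.get_state()
p,d=optics.read_camera('wrist');W=cloud('wrist',d,s);save('w7',p)
p,d=optics.read_camera('scene');save('s3',cv2.resize(p[80:190,280:430],None,fx=5,fy=5))
E
```

```text
time_s: 12.95
eef_pos: [535.4, 213.6, 33.8]
ee_rot: [-1.456, 1.027, 1.455]
contact_force: [-0.9, -1.0, 6.3]
opening: 22.4
time_s: 13.58
eef_pos: [535.8, 214.0, 84.8]
ee_rot: [-1.456, 1.025, 1.454]
contact_force: [0.8, 0.3, -2.4]
opening: 22.6
```

View pics/s3.png

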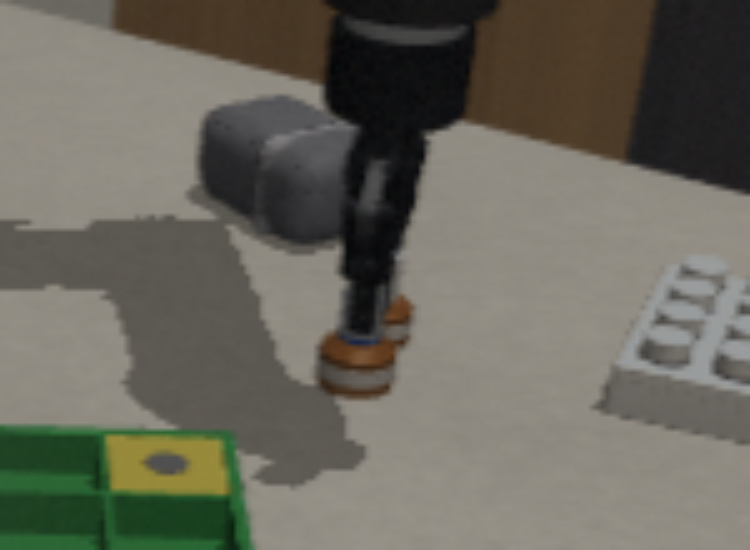

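The scene view shows the jar lifted and upright in the fingers at (357,360). Carrying it to the tray.

```bash
python3 -m crank '[{"hand":0,"tx":-25,"ty":0,"tz":0,"spin":0},{"hand":0,"tx":-25,"ty":0,"tz":0,"spin":0},{"hand":0,"tx":-10,"ty":0,"tz":-10,"spin":0},{"hand":0,"tx":0,"ty":6,"tz":-20,"spin":0},{"hand":0,"tx":0,"ty":6,"tz":-30,"spin":0},{"hand":0,"tx":0,"ty":7,"tz":-30,"spin":0},{"hand":0,"tx":0,"ty":7,"tz":-35,"spin":0},{"hand":0,"tx":0,"ty":7,"tz":-35,"spin":0}]' && python3 -m crank '[{"hand":0,"tx":0,"ty":7,"tz":-35,"spin":0},{"hand":0,"tx":0,"ty":7,"tz":-35,"spin":0},{"hand":0,"tx":0,"ty":7,"tz":-35,"spin":0},{"hand":0,"tx":0,"ty":7,"tz":-35,"spin":0},{"hand":0,"tx":0,"ty":7,"tz":-35,"spin":0},{"hand":0,"tx":0,"ty":7,"tz":-35,"spin":0},{"hand":0,"tx":0,"ty":7,"tz":-30,"spin":0},{"hand":0,"tx":0,"ty":5,"tz":-20,"spin":0}]' && python3 -m crank '[{"hand":0,"tx":0,"ty":1,"tz":-9,"spin":0},{"hand":0,"tx":0,"ty":0,"tz":0,"spin":0},{"hand":0,"tx":0,"ty":0,"tz":0,"spin":0}]'
python3 - <<'E'
from h import *
s=sensors.get_state();print(s['eef_pos'],s['opening'])
p,d=optics.read_camera('wrist');W=cloud('wrist',d,s);save('w8',p)
z=W[...,2];r=np.hypot(W[...,0]-552,W[...,1]+194)
q=W[(r<115)&(z>24)&(z<36)];print(len(q),cv2.minAreaRect(q[:,:2].astype(np.float32)))
E
```

```text
time_s: 14.68
eef_pos: [556.1, 48.8, 141.5]
ee_rot: [-1.454, 1.031, 1.457]
contact_force: [1.1, 0.0, -0.8]
opening: 22.8
time_s: 15.68
eef_pos: [591.7, -213.9, 141.4]
ee_rot: [-1.452, 1.031, 1.457]
contact_force: [-1.1, -0.5, -0.8]
opening: 22.4
time_s: 16.05
eef_pos: [595.3, -219.7, 143.0]
ee_rot: [-1.456, 1.028, 1.456]
contact_force: [0.4, -0.3, -1.2]
opening: 22.4
[ 595.34530691 -219.69187352  143.04780153] 22.448355922168318
13242 ((551.3319702148438, -194.7069854736328), (147.63607788085938, 148.45425415039062), 19.202800750732422)
```

View pics/w8.png

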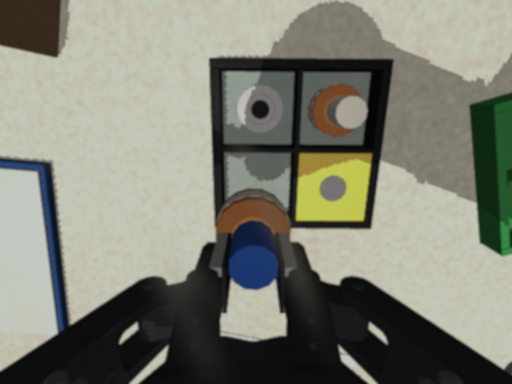

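The wrist view shows the jar held upright at (253,240) over the empty cell, with neighbours unchanged. Small correction, then lowering.

```bash
python3 -m crank '[{"hand":0,"tx":10,"ty":-1,"tz":4,"spin":0},{"hand":0,"tx":20,"ty":0,"tz":0,"spin":0},{"hand":0,"tx":25,"ty":0,"tz":0,"spin":0},{"hand":0,"tx":15,"ty":0,"tz":0,"spin":0},{"hand":0,"tx":0,"ty":0,"tz":0,"spin":0},{"hand":0,"tx":0,"ty":0,"tz":0,"spin":0}]'
python3 - <<'E'
from h import *
s=sensors.get_state();R=Rn.from_rotvec(s['ee_rot']).as_matrix()
p,d=optics.read_camera('wrist');W=cloud('wrist',d,s);save('w9',p)
hsv=cv2.cvtColor(p,cv2.COLOR_RGB2HSV);z=W[...,2]
b=(hsv[...,0]>100)&(hsv[...,0]<130)&(hsv[...,1]>120)&(np.hypot(W[...,0]-595,W[...,1]+216)<40)
t=b&(z>np.percentile(z[b],95)-4)
c,r=cv2.minEnclosingCircle(W[t][:,:2].astype(np.float32))
print('blue top',W[t].mean(0),c,r,'offset in tool',(W[t].mean(0)-s['eef_pos'])@R)
E
```

```text
time_s: 16.85
eef_pos: [595.6, -216.3, 73.8]
ee_rot: [-1.457, 1.028, 1.455]
contact_force: [0.4, -0.0, -0.1]
opening: 22.6
blue top [ 593.1216543 -216.6653862   97.9335996] (594.286376953125, -216.38790893554688) 12.32093334197998 offset in tool [-24.12592699   2.47780215   0.50405621]
```

```bash
python3 -m crank '[{"hand":0,"tx":12,"ty":0,"tz":0,"spin":0},{"hand":0,"tx":12,"ty":0,"tz":0,"spin":0},{"hand":0,"tx":8,"ty":0,"tz":0,"spin":0},{"hand":0,"tx":0,"ty":0,"tz":0,"spin":0},{"hand":0,"tx":1,"ty":0,"tz":0,"spin":0},{"hand":0,"tx":1,"ty":0,"tz":0,"spin":0},{"hand":0,"tx":0,"ty":0,"tz":0,"spin":0}]'; python3 -m crank '[{"hand":0,"tx":1,"ty":0,"tz":0,"spin":0},{"hand":0,"tx":0,"ty":0,"tz":0,"spin":0}]'
```

```text
time_s: 17.77
eef_pos: [595.1, -216.3, 39.3]
ee_rot: [-1.456, 1.028, 1.455]
contact_force: [0.6, 0.0, -1.2]
opening: 22.6
time_s: 18.02
eef_pos: [595.0, -216.3, 38.1]
ee_rot: [-1.456, 1.028, 1.456]
contact_force: [0.4, 0.2, -1.6]
opening: 22.6
```

```bash
python3 -m crank '[{"hand":0,"tx":0.5,"ty":0,"tz":0,"spin":0},{"hand":0,"tx":0,"ty":0,"tz":0,"spin":0}]'; python3 -m crank '[{"hand":0,"tx":0.5,"ty":0,"tz":0,"spin":0},{"hand":0,"tx":0,"ty":0,"tz":0,"spin":0}]'
```

```text
time_s: 18.27
eef_pos: [595.1, -216.4, 37.8]
ee_rot: [-1.456, 1.028, 1.456]
contact_force: [-0.4, 0.0, 1.4]
opening: 22.7
time_s: 18.52
eef_pos: [595.2, -216.4, 37.8]
ee_rot: [-1.456, 1.028, 1.455]
contact_force: [-1.2, 0.7, 5.1]
opening: 23.0
```

The jar is resting on the floor (+5 N). Release, retreat, and check.

```bash
python3 -m crank '[{"hand":32,"tx":0,"ty":0,"tz":0,"spin":0},{"hand":40,"tx":0,"ty":0,"tz":0,"spin":0},{"hand":50,"tx":0,"ty":0,"tz":0,"spin":0},{"hand":55,"tx":0,"ty":0,"tz":0,"spin":0},{"hand":55,"tx":-10,"ty":0,"tz":0,"spin":0},{"hand":55,"tx":-20,"ty":0,"tz":0,"spin":0},{"hand":55,"tx":-40,"ty":0,"tz":0,"spin":0},{"hand":55,"tx":-40,"ty":0,"tz":0,"spin":0}]' && python3 -m crank '[{"hand":55,"tx":-30,"ty":-30,"tz":0,"spin":0},{"hand":55,"tx":0,"ty":-30,"tz":0,"spin":0},{"hand":55,"tx":0,"ty":0,"tz":0,"spin":0},{"hand":55,"tx":0,"ty":0,"tz":0,"spin":0}]'
python3 - <<'E'
from h import *
s=sensors.get_state();print(s['eef_pos'],s['contact_force'])
p,d=optics.read_camera('wrist');W=cloud('wrist',d,s);save('w10',p)
hsv=cv2.cvtColor(p,cv2.COLOR_RGB2HSV);z=W[...,2]
near=lambda x,y,r:np.hypot(W[...,0]-x,W[...,1]-y)<r
b=(hsv[...,0]>100)&(hsv[...,0]<130)&(hsv[...,1]>120)&near(595,-216,40)&(z>57)
print('blue top',W[b].mean(0),cv2.minEnclosingCircle(W[b][:,:2].astype(np.float32)), 'plane',np.linalg.lstsq(np.c_[W[b][:,:2]-W[b][:,:2].mean(0),np.ones(b.sum())],W[b][:,2],rcond=None)[0])
k=near(508,-173,25)&(z>54);print('tray jar top',W[k].mean(0))
k=near(532,-236,26)&(z>8)&(z<22);print('coupling',W[k].mean(0))
E
```

```text
time_s: 19.52
eef_pos: [594.9, -216.4, 148.9]
ee_rot: [-1.456, 1.028, 1.456]
contact_force: [-0.2, 0.0, 0.4]
opening: 46.6
time_s: 20.02
eef_pos: [651.0, -196.2, 177.0]
ee_rot: [-1.455, 1.029, 1.456]
contact_force: [-0.3, -0.8, 0.4]
opening: 47.2
[ 650.99413243 -196.2376445   177.03790515] [-0.26838358 -0.77573029  0.42608003]
blue top [ 594.06543016 -216.79580098   63.00703217] ((592.731689453125, -217.25245666503906), 12.380501747131348) plane [-0.43111302 -0.11919447 63.00703217]
tray jar top [ 509.63080997 -174.41757041   61.5861509 ]
coupling [ 530.59673304 -236.24464537   16.3813947 ]
```

View pics/w10.png

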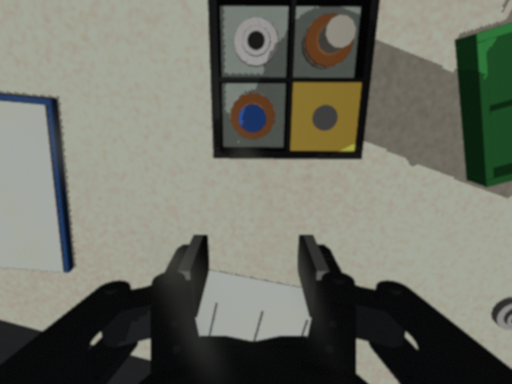

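The wrist view shows the blue jar in its cell at (252,116), with the neighbours in place. The plane slope of -0.43 looks like edge-pixel noise, so I'll check the tilt robustly before closing.

Run:
```python
from h import *
def chk(cam,erode):
    s=sensors.get_state();p,d=optics.read_camera(cam);W=cloud(cam,d,s);z=W[...,2]
    hsv=cv2.cvtColor(p,cv2.COLOR_RGB2HSV)
    b=(hsv[...,0]>100)&(hsv[...,0]<130)&(hsv[...,1]>120)&(np.hypot(W[...,0]-595,W[...,1]+216)<35)&(z>50)
    b=cv2.erode(b.astype(np.uint8),np.ones((erode,erode)))>0
    q=W[b];q=q[abs(q[:,2]-np.median(q[:,2]))<4]
    A=np.c_[q[:,:2]-q[:,:2].mean(0),np.ones(len(q))]
    print(cam,len(q),'top',q.mean(0).round(1),np.median(q[:,2]).round(1),'slope',np.linalg.lstsq(A,q[:,2],rcond=None)[0][:2].round(3))
    h=(np.hypot(W[...,0]-594,W[...,1]+216)<30)&(z>20)&(z<40)&(hsv[...,0]<17)&(hsv[...,1]>110)
    if h.sum()>20: print('shoulder',h.sum(),cv2.minEnclosingCircle(W[h][:,:2].astype(np.float32)),np.median(z[h]))
chk('wrist',7);chk('top',1)
print(sensors.get_state()['time_s'])
```

```text
wrist 258 top [ 594.  -216.8   62.1] 62.1 slope [-0.011  0.005]
shoulder 848 ((593.9413452148438, -216.52371215820312), 21.194883346557617) 28.734431279798557
top 51 top [ 593.6 -216.6   61.5] 61.4 slope [-0.003 -0.054]
shoulder 92 ((592.3707885742188, -213.3673858642578), 20.50603485107422) 28.169498311355852
20.175
```

The jar is upright: top at z 62.1, which matches 58 + 4, slope about 0.01, and stopper concentric with the shoulder. Handing in.

```bash
python3 -c "
from workcell import job; print(job.close_job())"
```

```text
the job is handed in; nothing more can be done
None
```

The blue-stoppered jar is standing upright in the empty cell (tray x +34, y −34), and the job is handed in; no verdict was reported. I touched the bare cell floor with the shut, empty fingers first (15 N). Then I gripped the jar by its stopper, lowered it until it rested on the floor (5 N), released it and backed away. It took about 20 s of the 51 s allowed.

**Last checks:**
- **Sample jar:** it stands at about (594, −217), within about 2 mm of the cell centre. The stopper top is at z 62.1, where 62 is expected, and its tilt is under 1° in the wrist view.
- **Tray jar and coupling:** they sit within about 2 mm of where I first measured them.
- **Gripper:** it is clear of everything, with about 0 N on the wrist.

**What disagreed:**
- **Fingertip reach:** the shut fingertips met the floor with the reported TCP at z 2.9. That is only about 1 mm ahead of it, not the stated 19 mm, so I worked to the measured contact height.
- **First tilt fit:** it gave a slope of −0.43, most likely from edge pixels. With the edges trimmed off it was about 0.01. The coarser top camera gave 0.05 (about 3°).
- **First move:** the call was refused because rows had missing keys, and nothing moved.

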